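# Lift the sensor cell out of its hold-down with the tongs

### The job

Free the sensor cell by twisting the black screw cap of the hold-down anticlockwise about a quarter turn, until its steel tab has swung well clear; then take the spring tongs from their rest by their red grip pads, close their jaws on the body of the cell below its flange and lift it upright, at least 10 cm straight up out of the nest, for inspection. Finish while still holding it there, still, in the squeezed tongs, clear of everything else. Never touch the cell with the gripper itself, do not drop it, and leave the other things on the bench where they are.

Things in the scene. Friction and masses are not known exactly. Their poses are not given: they have to be found in the camera images.
- cell_center (a point): Centre of the sensor cell, half-way up: a loose upright metal plug 32 mm tall, about 45 g: steel body 26 mm in diameter, 27 mm tall, with a green band low down; on top a brass flange 31 mm in diameter, 5 mm thick, with an orange disc. z axis up. It stands in the nest, centre 56 mm above the bench, its lowest 4 mm inside the rim.
- cell: The same sensor cell (origin at the same centre point).
- fixture: Fixed hold-down fixture: aluminium plate 120 x 80 x 10 mm. Origin: centre of its underside, on the bench; z up. The blue round nest (44 mm in diameter, floor at 40 mm, rim top 44 mm above the bench) is at x = -30 mm, the post of the screw cap (18 mm in diameter) at x = +30 mm. The nest end is nearer the robot, free for the tongs to come from -x or, once the tab is aside, from above.
- cap_center (a point): Point on the axis of the black ribbed captive screw cap, half-way up it: cap 34 mm in diameter, 81 to 114 mm above the bench, on the fixture's post. Under the cap, turning with it, is a steel tab (18 mm wide, 6 mm thick, underside at 75 mm) that reaches 69 mm from the axis along this point's -x, at the start 3 mm above the top of the cell. The cap turns but does not rise.
- cap (a joint): Turn of the screw cap, rad: 0 to 1.65 (end stop), growing anticlockwise seen from above; 0 = tab pointing from the post straight to the nest; starts at 0 to 0.2. Stays where it is left; light friction (0.04 N m).
- tongs: Spring tongs lying level on the rest, 115 g, 20 mm high, 210 mm long. Origin (near the centre of mass): midway between the two red grip pads, half-way up, 50 mm above the bench at the start. x points to the jaws, z up, arms at +y and -y. Pivot 75 mm behind, white jaws' centre 105 mm ahead. Pads 60 mm long, 56 mm over their outer faces when open, 42 mm when closed on the cell.
- tongs_tip (a point): Point midway between the open jaws, half-way up, 105 mm ahead of the tongs' origin. Jaws: white, 34 mm long, 14 mm high, 60 mm apart inside when open.
- tongs_arm (a joint): Closing angle of the tongs, rad: 0 open, 0.19 on the cell, 0.32 shut. Squeezing the pads (8 N to start, 13 N at the cell) closes the jaws; they spring open. Pads at 52 mm: carried with jaws 50 mm apart; 30 N or more on the pads grips the cell firmly. Both arms turn in equally, the jaws' middle stays straight ahead of the grip.
- rest: Grey plastic tongs rest, fixed: base 150 x 85 x 8 mm with two cross walls 10 mm thick and 40 mm tall at x = -58 and x = +60 mm, on which the tongs lie; 108 mm free between the walls for the fingers. Origin: centre of its underside on the bench.
- display0: Bystander: loose round display module, 54 mm in diameter, 26 mm tall, white rim. Origin: centre of its underside.
- display1: Bystander: loose round display module, 54 mm in diameter, 26 mm tall, white rim. Origin: centre of its underside.
- display2: Bystander: loose round display module, 54 mm in diameter, 26 mm tall, white rim. Origin: centre of its underside.
- tub: Bystander: loose open white plastic tub, 76 mm in diameter, 60 mm tall. Origin: centre of its underside.
- housing: Bystander: loose white transmitter housing, 84 mm in diameter, 70 mm tall, with two side stubs (140 mm over them, along its y). Origin: centre of its underside.
- screwdriver: Bystander: screwdriver lying on the bench, along its x. Origin: on the bench under it.
Not all that is in view belongs to the job. There is more than one size of the tongs; the job needs the smaller. Leave any green look-alike of the fixture alone.

How it is judged:
On the way, in this order (a step that is already met when the one before it is completed fails the run):
1. the screw cap is turned to more than 1.1 rad while the cell still stands in its nest (value of joint cap above 1.1 rad and height (world z) of cell_center below 0.062 m and x of cell_center in the frame of fixture below -0.022 m and contact force between tongs and the fingers below 0.1 N), for 0.1 s.
2. the tongs are lifted off their rest in the fingers, the cell still in its nest (contact force between tongs and the fingers above 2 N and contact force between tongs and rest below 0.05 N and height (world z) of tongs above 0.06 m and height (world z) of cell_center below 0.062 m), for 0.2 s.
At the end, for the whole second after the job is handed in: Cell held still in the squeezed tongs (cell pressed over 2 N, pads over 5 N, closing angle 0.14-0.25 rad), its centre over 140 mm above the bench and within 50 mm of the jaws, within 0.5 rad of upright; no contact with fixture, rest or (cell) fingers; cap beyond 1.1 rad (height (world z) of cell_center above 0.14 m and angle between cell_center's own z axis and vertical below 0.5 rad and distance between cell_center and tongs_tip below 0.05 m and contact force between cell and tongs above 2 N and contact force between tongs and the fingers above 5 N and value of joint tongs_arm between 0.14 and 0.25 rad and value of joint cap above 1.1 rad and contact force between cell and the fingers below 0.05 N and contact force between each of cell, tongs and fixture below 0.05 N and contact force between tongs and rest below 0.05 N and linear speed of cell below 0.03 m/s); the arm keeps its last pose, push and grip.
It fails at once if the gripper's fingers touch the cell (contact force between cell and the fingers above 0.5 N).
It fails at once if the cell is dropped onto the bench (height (world z) of cell_center below 0.035 m).
It fails at once if a bystander (display module, tub, housing, screwdriver) is moved by more than 4 cm (distance of any of display0, display1, display2, tub, housing, screwdriver from where it was at the start of the episode above 0.04 m).
It also fails if it takes over 53 s, if anything falls off the work surface, if the arm or the gripper's body presses on something with over 40 N, if the wrist force passes 120 N, or if a joint passes its speed limit or range.

### The arm

A 6-joint arm with a two-finger parallel gripper is mounted at the origin on the work surface. World frame = base frame: x ahead of the robot, y to its left, z up, the work surface at z = 0. Lengths are in m, angles in rad, forces in N, time in s.
With the tool pointing down it reaches from about 0.3 to 0.775 m from the base axis. Payload 14.6 kg.
Tool frame: the origin (TCP) lies midway between the tips of the shut fingers; the grasp point (between the pads) lies 19 mm behind it; z points along the fingers, y is the line along which they close (so a half turn about z gives the same grasp; the last joint's range is limited). The gripper opens to 94 mm and grips with 3 to 60 N. Pads are 16 mm wide; open, the fingers measure 119 mm over their backs; the gripper's body (75 mm by 177 mm) begins 78 mm behind the grasp point.
Start: joints at [1.216, 0.3, 1.521, -0, 1.321, -0.067], TCP at [0.156, 0.527, 0.205] pointing down, gripper open.
Joint ranges: [-3.03, 3.03], [-0.79, 2.21], [0.23, 2.52], [-1.04, 4.18], [0, 3.07], [-2.55, 2.55]. Speed limits (rad/s): [2.22, 2.22, 2.57, 3.14, 3.14, 3.14].

### API

Orientations are given as [roll, pitch, yaw] about the fixed x, y, z axes, in that order (R = Rz(yaw) Ry(pitch) Rx(roll)).
In Python, from station import ctrl gives the robot as it stands. The module is installed in compiled form; this text tells all that it offers.
- The arm moves only by the tool servo_tool, never from a script. Its argument "plan" is a list of rows, each a list of 7 numbers: the opening in per cent of the stroke, from 0 (shut) to 100 (fully open), then the shift along the tool's x, y, z in m, then the turn, a rotation vector about the tool's x, y, z in rad. A call has exactly 8 rows; each row shifts and turns the commanded pose from where the row before left it, along the tool's axes as they then stand; what a row does not reach is not made up. A row lasts 1/8 s, in which the tool goes at most 62.5 mm and 10.7 degrees, less where a joint would pass 70% of its speed; a pose out of reach is approached as far as the arm can. A call with a gripper value outside its range is refused whole. The fingers move at their own pace and stop on an object; "force" is the grip in N (left out, the last holds). Time passes only in rows, so rows that do not move let the fingers close, or fill a call up. It gives the time, the measured TCP pose, the force, the opening and the grip force at its end, in the units of the state.
- ctrl.get_obs(): the state, without advancing time (a new reading comes with each control period).
- ctrl.camera(name): name is "scene" or "top"; returns a dict with "pixels" (400x640x3 uint8, red, green, blue), "z_map" (400x640 float32, m along the optical axis (not along the pixel's ray), 0 where there is no reading), "mtx" (3x3 intrinsics, pixels), "dist" ([k1, k2, p1, p2, k3] as OpenCV has them; the pictures are not rectified), "pose" (4x4, takes a point from camera to world coordinates). Camera axes: x right, y up, looking along -z (the intrinsics and any distortion apply to the point x, -y, -z); pixel columns grow to the right and rows downward; lengths in m; the calibration is good to about 2 mm. A picture is of the moment at which its call begins.
- ctrl.hand_in(): hands the job in; it is judged then, once.
The state is a dict: "time_s": time; "qpos": joint angles; "joint_vel": joint speeds; "tau": joint torques, N m; "ee_pos": TCP position; "eef_rot": TCP orientation; "force": force on the tool from outside, world axes, zero at the start; "moment": the same for the moment, N m; "grip_width": finger opening in m; "grip_force": force on a finger pad.
Only numpy, scipy, OpenCV 4.12 (cv2) and the standard library are available. Lean on these libraries where they do the work, as an engineer would, in place of code of your own. Each camera call takes 0.05 s, during which the arm holds its last target. There are 200 camera calls.

## Working session

There is one attempt and no reset: what is moved stays moved. The work goes in short steps, Python scripts to look and compute and a tool call to move; the robot and the scene stay as the last step left them, time stands still between calls to the robot, and variables do not carry over. Pictures are saved under pics/ and viewed, at most 10 in all, crops included, and the job is handed in when it is done.

Besides the shell and the picture viewer there is one more tool, called after "Request:" by a JSON object that holds its "api" and its "payload". servo_tool: Moves the arm, as the interface text tells. Its arguments: {"type":"object","properties":{"plan":{"type":"array","items":{"type":"array","items":{"type":"number"}}},"force":{"type":"number"}},"required":["plan"]}

```bash
mkdir -p pics
cat > h.py <<'E'
import numpy as np, cv2
from station import ctrl
def snap(n):
    c=ctrl.camera(n); np.savez(f'{n}.npz',**{k:np.array(v) for k,v in c.items()}); return c
def load(n): return dict(np.load(f'{n}.npz'))
def w(c,u,v,z=None):
    """pixel -> world using depth, or plane height z"""
    p=cv2.undistortPoints(np.array([[[u,v]]],float),c['mtx'],c['dist'])[0,0]
    d=np.array([p[0],-p[1],-1.]); T=c['pose']
    if z is None:
        r=int(round(v));q=int(round(u)); D=c['z_map'][r-1:r+2,q-1:q+2]; D=D[D>0]; s=np.median(D) if len(D) else np.nan
    else: s=(z-T[2,3])/(T[:3,:3]@d)[2]
    return T[:3,:3]@(d*s)+T[:3,3]
def cloud(c):
    z=c['z_map']; v,u=np.mgrid[:400,:640]
    p=cv2.undistortPoints(np.stack([u,v],-1).reshape(-1,1,2).astype(float),c['mtx'],c['dist']).reshape(400,640,2)
    P=np.stack([p[...,0]*z,-p[...,1]*z,-z],-1)@c['pose'][:3,:3].T+c['pose'][:3,3]
    P[z==0]=np.nan; return P
E
python3 - <<'E'
from h import *
for n in('scene','top'):
    c=snap(n); cv2.imwrite(f'pics/{n}0.png',cv2.cvtColor(c['pixels'],cv2.COLOR_RGB2BGR)); print(c['pose'].round(3).tolist(), c['mtx'].round(0).tolist())
print(ctrl.get_obs())
E
```

```text
[[0.014, -0.785, 0.619, 1.155], [1.0, 0.009, -0.011, -0.005], [0.003, 0.619, 0.785, 0.913], [0.0, 0.0, 0.0, 1.0]] [[384.0, 0.0, 317.0], [0.0, 384.0, 201.0], [0.0, 0.0, 1.0]]
[[-0.028, 0.996, -0.087, 0.389], [-1.0, -0.027, 0.012, 0.011], [0.01, 0.087, 0.996, 1.427], [0.0, 0.0, 0.0, 1.0]] [[450.0, 0.0, 324.0], [0.0, 450.0, 199.0], [0.0, 0.0, 1.0]]
{'time_s': 0.1, 'qpos': array([ 1.21644037e+00,  3.00398942e-01,  1.52149990e+00,  1.19214547e-05,
        1.32068380e+00, -6.65930003e-02]), 'joint_vel': array([-0.00158461, -0.00168284, -0.00062314,  0.00019353, -0.00019217,
       -0.00033357]), 'tau': array([ 1.38727777e-03, -5.32639861e+01, -3.53289199e+01,  7.09779072e-02,
        2.33946828e-02, -6.85015198e-05]), 'ee_pos': array([0.1560128 , 0.52717592, 0.20496025]), 'eef_rot': array([-3.14060563e+00, -7.73991063e-05,  2.85382670e+00]), 'force': array([ 0.07864515, -0.48978389,  0.00408491]), 'moment': array([-0.01619359,  0.00245396, -0.05255333]), 'grip_force': 0.0, 'grip_width': 0.09412365842613027}
```

View pics/top0.png

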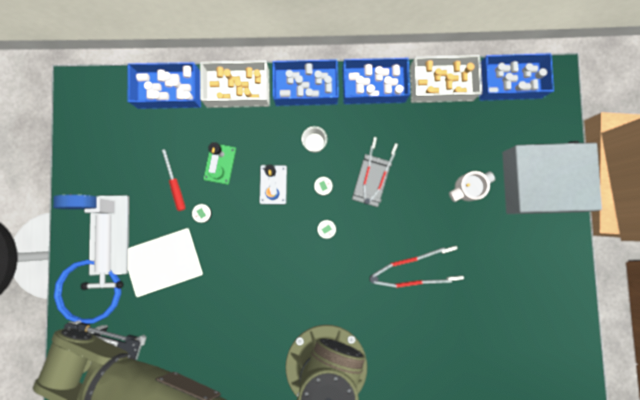

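View pics/scene0.png

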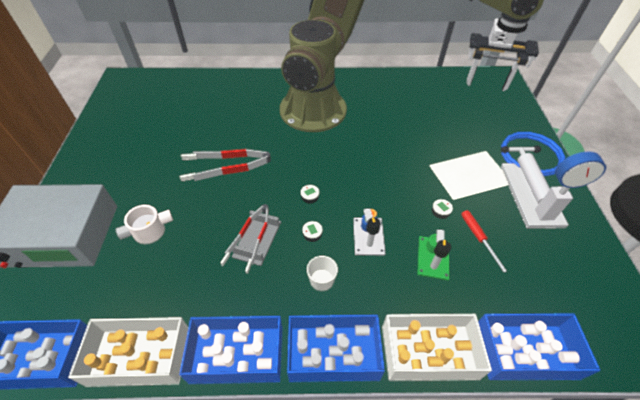

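Top view: aluminium fixture at (273,185), with the green look-alike at (220,163) to be left alone. The tongs on the rest at (375,178) fit the job: they are the smaller pair and lie on the rest. The larger tongs lie on the bench at (415,268). I'll confirm in an enlarged crop.

Run:
```python
from h import *
c=load('top'); a=c['pixels'][125:217,245:405]; b=load('scene')['pixels'][195:275,215:395]
a=cv2.resize(a,(800,460),interpolation=cv2.INTER_CUBIC)
cv2.imwrite('pics/ct.png',cv2.cvtColor(a,cv2.COLOR_RGB2BGR))
b=cv2.resize(b,(792,352),interpolation=cv2.INTER_CUBIC)
cv2.imwrite('pics/cs.png',cv2.cvtColor(b,cv2.COLOR_RGB2BGR))
# noise check and red pads
for n in('top','scene'):
    c=load(n);P=cloud(c);I=c['pixels'].astype(int)
    red=(I[...,0]>140)&(I[...,1]<80)&(I[...,2]<80)&(P[...,1]<0)&(P[...,0]>.35)&(P[...,2]>.03)&(P[...,2]<.08)
    k,L,st,ce=cv2.connectedComponentsWithStats(red.astype('uint8'))
    for i in range(1,k):
        if st[i,4]>8:
            Q=P[L==i]; d=np.linalg.svd((Q-Q.mean(0))[:,:2],full_matrices=False)[2][0]; print(n,ce[i].round(1),st[i,4],Q.mean(0).round(4),Q.max(0).round(4),Q.min(0).round(4),np.degrees(np.arctan2(d[1],d[0])))
    bl=(I.max(2)<60)&(P[...,2]>.105)&(P[...,2]<.122)&(P[...,0]>.3)&(P[...,0]<.6)&(abs(P[...,1])<.25)
    k,L,st,ce=cv2.connectedComponentsWithStats(bl.astype('uint8'))
    for i in range(1,k):
        if st[i,4]>8:
            Q=P[L==i];print(n,'blk',ce[i].round(1),st[i,4],Q.mean(0).round(4),((Q.max(0)+Q.min(0))/2).round(4),np.ptp(Q,0).round(4))
    m=(P[...,2]>.006)&(P[...,2]<.014)&(P[...,0]>.3)&(P[...,0]<.6)&(P[...,1]>.05)&(P[...,1]<.3)&(I.min(2)>120)
    k,L,st,ce=cv2.connectedComponentsWithStats(m.astype('uint8'))
    for i in range(1,k):
        if st[i,4]>50:
            Q=P[L==i];r=cv2.minAreaRect((Q[:,:2]*1000).astype('float32'));print(n,'plate',ce[i].round(1),st[i,4],r)
```

```text
top blk [273.  170.9] 10 [0.5902 0.1414 0.1128] [0.5903 0.1411 0.1118] [0.017  0.006  0.0091]
top plate [273.1 187.2] 402 ((552.9667358398438, 154.25485229492188), (85.05799865722656, 92.82963562011719), 88.97503662109375)
scene [244.8 225.2] 48 [ 0.5614 -0.1882  0.0586] [ 0.5852 -0.1765  0.0618] [ 0.5377 -0.1993  0.0518] -21.853455094477987
scene [262.4 230.4] 33 [ 0.5781 -0.1398  0.0577] [ 0.6045 -0.1323  0.0619] [ 0.5504 -0.1473  0.052 ] -15.404950542685675
scene [  2.7 263.8] 18 [ 0.6557 -0.7895  0.0357] [ 0.6612 -0.7838  0.0394] [ 0.6492 -0.7956  0.0314] -129.22132945016713
scene blk [373.4 222.3] 38 [0.5937 0.1489 0.1123] [0.5925 0.1491 0.1119] [0.0147 0.0283 0.0055]
scene plate [359.3 233.7] 277 ((552.1307373046875, 129.0336456298828), (36.63639831542969, 95.68010711669922), 86.58787536621094)
scene plate [378.4 238.2] 136 ((565.74365234375, 181.4903106689453), (29.083608627319336, 77.97151184082031), 73.57870483398438)
```

View pics/ct.png

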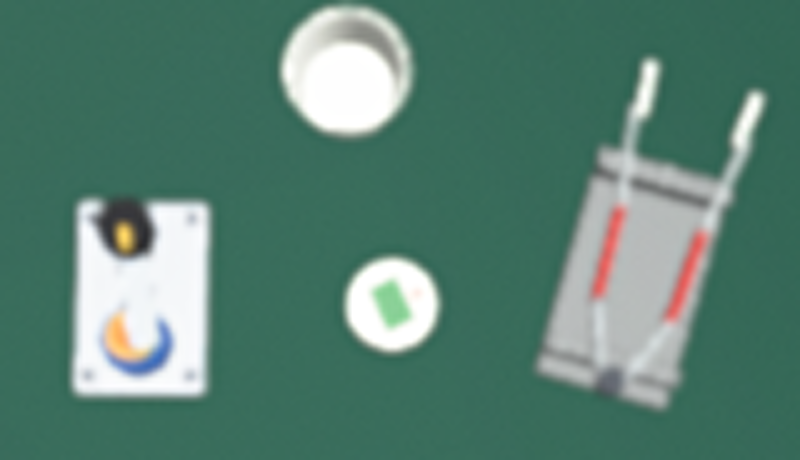

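View pics/cs.png

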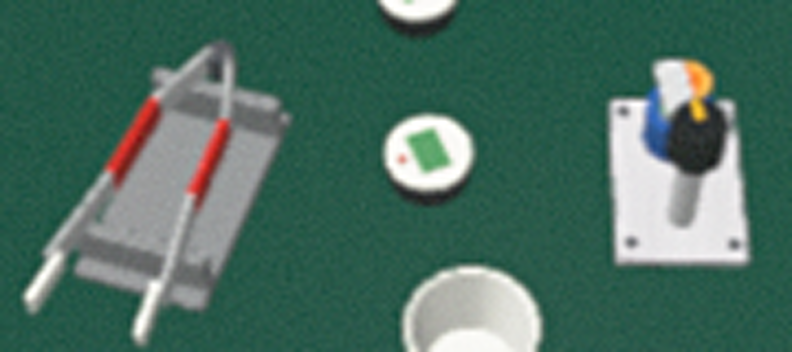

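The crops show the plate with black cap at crop (127,227), tab over the cell at (135,340), and tongs on the grey rest with red pads at (610,253) and (686,277). This confirms the targets.

Run:
```python
from h import *
c=load('top'); t=lambda u,v,z: w(c,245+(u+.5)/5-.5,125+(v+.5)/5-.5,z)
s=load('scene'); g=lambda u,v,z: w(s,215+(u+.5)/4.4-.5,195+(v+.5)/4.4-.5,z)
F=np.array([t(*p,.01)[:2] for p in((77,201),(210,203),(207,396),(72,396))])
print('plate',F.round(4).tolist(),F.mean(0).round(4)); ax=(F[0]+F[1]-F[2]-F[3])/2
F2=np.array([g(*p,.01)[:2] for p in((612,100),(735,100),(749,263),(615,265))])
print('scene plate',F2.round(4).tolist(),F2.mean(0).round(4));ax2=(F2[2]+F2[3]-F2[0]-F2[1])/2
print('lens',np.linalg.norm(ax),np.linalg.norm(ax2),'yaw',np.arctan2(*ax[::-1]),np.arctan2(*ax2[::-1]))
for n,f,z,ps in(('pads',t,.06,((610,253),(686,277))),('pads s',g,.06,((134,143),(208,158))),('jaws',t,.057,((646,87),(748,120))),('jaws s',g,.057,((42,281),(146,312))),('pivot',t,.06,((608,380),)),('pivot s',g,.06,((220,50),))):
    q=[f(*p,z)[:2] for p in ps]; print(n,np.round(q,4).tolist(),np.mean(q,0).round(4), np.linalg.norm(q[0]-q[-1]).round(4))
R=np.array([t(*p,.008)[:2] for p in((602,150),(730,190),(667,408),(538,372))]);print('rest',R.round(4).tolist(),R.mean(0).round(4))
a=(R[0]+R[1]-R[2]-R[3]);print('rest yaw',np.arctan2(*a[::-1]))
print('cap', t(127,228,.1), 'captop scene',g(697,130,.114))
P=cloud(c); print('displays',[t(*p,.026).round(3) for p in((392,304),)], w(c,326,229,.026),'tub',t(347,70,.06))
```

```text
plate [[0.6265, 0.1924], [0.6231, 0.1082], [0.5002, 0.1126], [0.5025, 0.1975]] [0.5631 0.1527]
scene plate [[0.5038, 0.1136], [0.5047, 0.1945], [0.6278, 0.1884], [0.6283, 0.1062]] [0.5661 0.1507]
lens 0.12356263086672847 0.12396353790146107 yaw -0.038472486982034176 -0.05427276122045285
pads [[0.5775, -0.1395], [0.5615, -0.1855]] [ 0.5695 -0.1625] 0.0487
pads s [[0.5687, -0.1866], [0.5802, -0.1408]] [ 0.5744 -0.1637] 0.0472
jaws [[0.6807, -0.1657], [0.6584, -0.2279]] [ 0.6696 -0.1968] 0.0661
jaws s [[0.662, -0.2302], [0.683, -0.1686]] [ 0.6725 -0.1994] 0.0651
pivot [[0.4995, -0.1355]] [ 0.4995 -0.1355] 0.0
pivot s [[0.4978, -0.1394]] [ 0.4978 -0.1394] 0.0
rest [[0.6511, -0.1425], [0.6231, -0.2232], [0.485, -0.1777], [0.51, -0.0969]] [ 0.5673 -0.1601]
rest yaw -0.31489480966401057
cap [0.59451078 0.1515091  0.1       ] captop scene [0.60062465 0.14713738 0.114     ]
displays [array([ 0.554, -0.005,  0.026])] [ 0.41714871 -0.01104288  0.026     ] tub [0.6954634  0.01866053 0.06      ]
```

Request:
{"api": "servo_tool", "payload": {"plan": [[55,-0.033,-0.0148,0,0,0,0],[55,-0.033,-0.0148,0,0,0,0],[55,-0.033,-0.0148,0,0,0,0],[55,-0.033,-0.0148,0,0,0,0],[55,-0.033,-0.0148,0,0,0,0],[55,-0.033,-0.0148,0,0,0,0],[55,-0.033,-0.0148,0,0,0,0],[55,-0.033,-0.0148,0,0,0,0]], "force": 20}}

```text
time_s: 1.1
ee_pos: [0.3763, 0.338, 0.2052]
eef_rot: [-3.141, -0.0, 2.854]
force: [0.6, 0.4, 0.3]
grip_width: 0.0514
grip_force: 0.0
```

Request:
{"api": "servo_tool", "payload": {"plan": [[55,-0.033,-0.0148,0,0,0,0],[55,-0.033,-0.0148,0,0,0,0],[55,-0.033,-0.0148,0,0,0,0],[55,-0.033,-0.0148,0,0,0,0],[55,-0.033,-0.0148,0,0,0,0],[55,-0.033,-0.0148,0,0,0,0],[55,-0.033,-0.0148,0,0,0,0],[55,-0.033,-0.0148,0,0,0,0]]}}

```text
time_s: 2.1
ee_pos: [0.5959, 0.1495, 0.2051]
eef_rot: [-3.141, -0.001, 2.854]
force: [0.0, 0.1, 0.1]
grip_width: 0.0515
grip_force: 0.0
```

Request:
{"api": "servo_tool", "payload": {"plan": [[55,0,0,0.02,0,0,0],[55,0,0,0.02,0,0,0],[55,0,0,0.02,0,0,0],[55,0,0,0.02,0,0,0],[55,0,0,0.02,0,0,0],[55,0,0,0.01,0,0,0],[55,0,0,0.008,0,0,0],[55,0,0,0,0,0,0]]}}

```text
time_s: 3.1
ee_pos: [0.5951, 0.1504, 0.0872]
eef_rot: [-3.141, -0.0, 2.854]
force: [0.3, -0.2, -0.3]
grip_width: 0.0517
grip_force: 0.0
```

Request:
{"api": "servo_tool", "payload": {"plan": [[30,0,0,0,0,0,0],[30,0,0,0,0,0,0],[30,0,0,0,0,0,0],[30,0,0,0,0,0,0],[30,0,0,0,0,0,0],[30,0,0,0,0,0,0],[30,0,0,0,0,0,0],[30,0,0,0,0,0,0]], "force": 15}}

```text
time_s: 4.1
ee_pos: [0.5955, 0.1507, 0.0879]
eef_rot: [3.141, 0.001, 2.854]
force: [0.5, 3.1, 5.4]
grip_width: 0.0338
grip_force: 15.0
```

Request:
{"api": "servo_tool", "payload": {"plan": [[30,0,0,0,0,0,-0.1],[30,0,0,0,0,0,-0.18],[30,0,0,0,0,0,-0.18],[30,0,0,0,0,0,-0.18],[30,0,0,0,0,0,-0.18],[30,0,0,0,0,0,-0.18],[30,0,0,0,0,0,-0.18],[30,0,0,0,0,0,-0.12]]}}

```text
time_s: 5.1
ee_pos: [0.5949, 0.1521, 0.0879]
eef_rot: [3.14, 0.002, -2.124]
force: [-3.7, 13.0, 6.7]
grip_width: 0.0339
grip_force: 15.0
```

Request:
{"api": "servo_tool", "payload": {"plan": [[55,0,0,0,0,0,0],[55,0,0,0,0,0,0],[55,0,0,0,0,0,0],[55,0,0,0,0,0,0],[55,0,0,-0.03,0,0,0],[55,0,0,-0.03,0,0,0],[55,0,0,-0.03,0,0,0],[55,0,0,-0.03,0,0,0]]}}

```text
time_s: 6.1
ee_pos: [0.5951, 0.1503, 0.2084]
eef_rot: [3.142, -0.0, -2.13]
force: [0.3, 0.4, -0.2]
grip_width: 0.0516
grip_force: 0.0
```

Request:
{"api": "servo_tool", "payload": {"plan": [[100,0,0,0,0,0,0.167],[100,0,0,0,0,0,0.167],[100,0,0,0,0,0,0.167],[100,0,0,0,0,0,0.167],[100,0,0,0,0,0,0.167],[100,0,0,0,0,0,0.167],[100,0,0,0,0,0,0.167],[100,0,0,0,0,0,0.167]]}}

```text
time_s: 7.1
ee_pos: [0.5952, 0.1503, 0.2074]
eef_rot: [-3.141, -0.0, 2.812]
force: [0.3, -0.2, -0.2]
grip_width: 0.0938
grip_force: 0.0
```

Request:
{"api": "servo_tool", "payload": {"plan": [[100,-0.0095,-0.038,0,0,0,0],[100,-0.0095,-0.038,0,0,0,0],[100,-0.0095,-0.038,0,0,0,0],[100,-0.0095,-0.038,0,0,0,0],[100,-0.0095,-0.038,0,0,0,0],[100,-0.0095,-0.038,0,0,0,0],[100,-0.0095,-0.038,0,0,0,0],[100,-0.0095,-0.038,0,0,0,0]]}}

```text
time_s: 8.1
ee_pos: [0.5702, -0.1633, 0.2075]
eef_rot: [-3.142, 0.0, 2.817]
force: [0.4, -0.8, 0.2]
grip_width: 0.0935
grip_force: 0.0
```

Run:
```python
from h import *
a=snap('top')['pixels'][125:217,245:405]; b=snap('scene')['pixels'][175:275,215:395]
o=np.vstack([cv2.resize(a,(520,299),interpolation=cv2.INTER_CUBIC),cv2.resize(b,(520,289),interpolation=cv2.INTER_CUBIC)])
cv2.imwrite('pics/c2.png',cv2.cvtColor(o,cv2.COLOR_RGB2BGR))
```

```text
(no output)
```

View pics/c2.png

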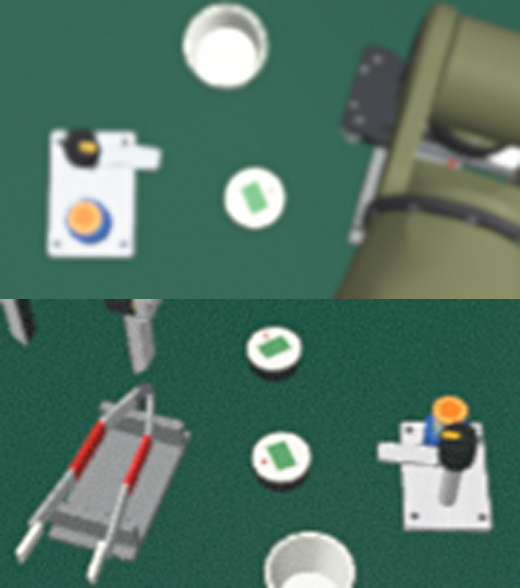

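The tab now points sideways, towards the tub side, at crop (140,157), clear of the cell. The orange disc is exposed at (85,216). The tongs are undisturbed, so I'm descending on the pads.

Request:
{"api": "servo_tool", "payload": {"plan": [[100,0,0,0.025,0,0,0],[100,0,0,0.025,0,0,0],[100,0,0,0.025,0,0,0],[100,0,0,0.025,0,0,0],[100,0,0,0.025,0,0,0],[100,0,0,0.025,0,0,0],[100,0,0,0.0155,0,0,0],[100,0,0,0.0105,0,0,0]]}}

```text
time_s: 9.2
ee_pos: [0.5706, -0.1616, 0.031]
eef_rot: [3.142, -0.0, 2.818]
force: [0.5, -0.1, 0.6]
grip_width: 0.0939
grip_force: 0.0
```

Request:
{"api": "servo_tool", "payload": {"plan": [[80,0,0,0,0,0,0],[70,0,0,0,0,0,0],[64,0,0,0,0,0,0],[60,0,0,0,0,0,0],[57,0,0,0,0,0,0],[55,0,0,0,0,0,0],[55,0,0,0,0,0,0],[55,0,0,0,0,0,0]], "force": 25}}

```text
time_s: 10.2
ee_pos: [0.5707, -0.162, 0.0318]
eef_rot: [-3.142, 0.001, 2.818]
force: [-0.4, 0.3, 6.3]
grip_width: 0.0521
grip_force: 10.6
```

Run:
```python
from h import *
c=load('top'); t=lambda u,v,z: w(c,245+(u+.5)/3.25-.5,125+(v+.5)/3.25-.5,z)
s=load('scene'); g=lambda u,v,z: w(s,215+(u+.5)/2.889-.5,175+(v-299+.5)/2.889-.5,z)
print('cell',t(85,216,.072),g(450,409,.072))
for n in('top','scene'):
    c=load(n);P=cloud(c);I=c['pixels'].astype(int)
    m=(I[...,0]>190)&(I[...,2]<140)&(I[...,1]>90)&(I[...,0]-I[...,2]>70)&(P[...,0]<.58)&(P[...,0]>.48)&(abs(P[...,1]-.15)<.05)
    v,u=np.nonzero(m); print(n,m.sum(),P[m].mean(0),w(c,u.mean(),v.mean(),.072))
```

```text
cell [0.53501517 0.15316985 0.072     ] [0.53364498 0.15207104 0.072     ]
top 54 [0.53343579 0.15369762 0.07287072] [0.53352549 0.15378862 0.072     ]
scene 80 [0.53349757 0.15115952 0.07042339] [0.53469387 0.1508458  0.072     ]
```

Request:
{"api": "servo_tool", "payload": {"plan": [[55,0,0,-0.01,0,0,0],[55,0,0,-0.015,0,0,0],[55,0,0,-0.02,0,0,0],[55,0,0,-0.02,0,0,0],[55,0,0,-0.02,0,0,0],[55,0,0,-0.02,0,0,0],[55,0,0,-0.01,0,0,0],[55,0,0,0,0,0,0]]}}

```text
time_s: 11.2
ee_pos: [0.5707, -0.162, 0.1471]
eef_rot: [3.142, 0.001, 2.818]
force: [-0.1, 1.0, -1.5]
grip_width: 0.0519
grip_force: 8.7
```

Run:
```python
from h import *
c=snap('scene'); b=c['pixels'][140:290,200:400]
cv2.imwrite('pics/c3.png',cv2.cvtColor(cv2.resize(b,(800,600),interpolation=cv2.INTER_CUBIC),cv2.COLOR_RGB2BGR))
P=cloud(c);I=c['pixels'].astype(int)
for nm,m in(('white',(I.min(2)>150)),('red',(I[...,0]>130)&(I[...,1]<90)&(I[...,2]<90))):
    m=(m&(P[...,2]>.12)&(P[...,2]<.2)&(P[...,1]<-.1)&(P[...,1]>-.3)).astype('uint8')
    k,L,st,ce=cv2.connectedComponentsWithStats(m)
    for i in range(1,k):
        if st[i,4]>5: Q=P[L==i];print(nm,(ce[i]-[200,140])*4,st[i,4],np.median(Q,0).round(4),Q.min(0).round(3),Q.max(0).round(3))
```

```text
white [134.  233.5] 24 [ 0.5685 -0.1971  0.1825] [ 0.567 -0.201  0.164] [ 0.57  -0.193  0.198]
white [235.77142857 268.        ] 35 [ 0.5895 -0.1346  0.1756] [ 0.587 -0.14   0.149] [ 0.592 -0.131  0.199]
white [ 87.16049383 345.82716049] 81 [ 0.6469 -0.2194  0.1724] [ 0.592 -0.231  0.165] [ 0.678 -0.197  0.176]
white [174.40963855 370.45783133] 83 [ 0.6677 -0.166   0.1728] [ 0.609 -0.178  0.159] [ 0.696 -0.149  0.177]
red [159.51724138 234.89655172] 58 [ 0.5622 -0.1838  0.1742] [ 0.537 -0.195  0.168] [ 0.59  -0.173  0.177]
red [216.66666667 274.        ] 24 [ 0.5933 -0.146   0.1735] [ 0.579 -0.151  0.168] [ 0.605 -0.142  0.177]
```

View pics/c3.png

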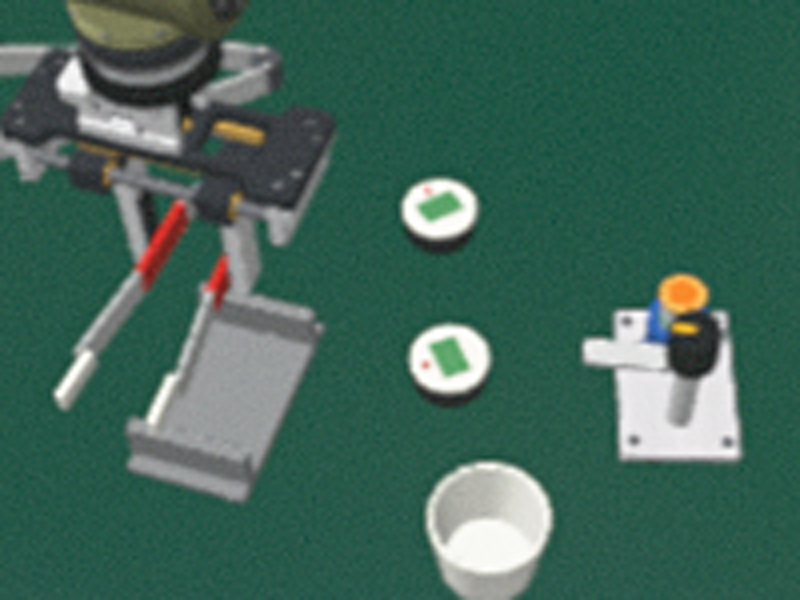

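Tongs are held level in the fingers, jaws at (75,380) and (160,400), off the rest. Carrying them to above the cell.

Request:
{"api": "servo_tool", "payload": {"plan": [[55,0,0,0,0,0,-0.09],[55,0,0,0,0,0,-0.1],[55,0,0,0,0,0,-0.088],[55,0.013,0.026,0,0,0,0],[55,0.013,0.026,0,0,0,0],[55,0.013,0.026,0,0,0,0],[55,0.013,0.026,0,0,0,0],[55,0.013,0.026,0,0,0,0]]}}

```text
time_s: 12.25
ee_pos: [0.5107, -0.0282, 0.1456]
eef_rot: [3.141, -0.001, 3.096]
force: [0.5, 0.2, -0.1]
grip_width: 0.0517
grip_force: 8.7
```

Request:
{"api": "servo_tool", "payload": {"plan": [[55,0.013,0.026,0,0,0,0],[55,0.013,0.026,0,0,0,0],[55,0.013,0.026,0,0,0,0],[55,0.013,0.026,0,0,0,0],[55,0.013,0.026,0,0,0,0],[55,0.013,0.026,0,0,0,0],[55,0.0127,0.0265,0,0,0,0],[55,0,0,0,0,0,0]]}}

```text
time_s: 13.25
ee_pos: [0.4284, 0.1584, 0.1458]
eef_rot: [-3.141, -0.001, 3.098]
force: [0.8, -0.7, -1.0]
grip_width: 0.0517
grip_force: 8.7
```

Run:
```python
from h import *
a=snap('top')['pixels'][150:250,230:330];c=snap('scene'); b=c['pixels'][140:260,310:430]
o=np.hstack([cv2.resize(a,(400,400),interpolation=cv2.INTER_CUBIC),cv2.resize(b,(400,400),interpolation=cv2.INTER_CUBIC)])
cv2.imwrite('pics/c4.png',cv2.cvtColor(o,cv2.COLOR_RGB2BGR))
print(ctrl.get_obs()['ee_pos'],ctrl.get_obs()['eef_rot'])
```

```text
[0.42915902 0.15711287 0.14600442] [-3.14120818e+00 -7.34263379e-04  3.09643991e+00]
```

View pics/c4.png

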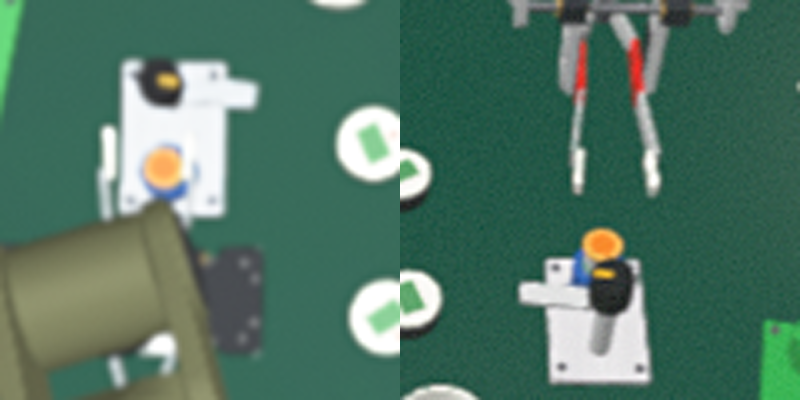

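Jaws are above the fixture, top-crop (109,150) and (188,150), straddling the cell's disc (165,167). Measuring the jaw midpoint.

Run:
```python
from h import *
c=load('top');s=load('scene')
t=lambda u,v,z: w(c,230+(u+.5)/4-.5,150+(v+.5)/4-.5,z)
g=lambda u,v,z: w(s,310+(u-400+.5)/3.333-.5,140+(v+.5)/3.333-.5,z)
for f,ps in((t,((109,150),(188,150))),(g,((578,172),(652,172)))):
    q=[f(*p,.172) for p in ps];print(np.round(q,4).tolist(),np.mean(q,0).round(4))
for n,d in(('top',c),('scene',s)):
    P=cloud(d);I=d['pixels'].astype(int);m=((I.min(2)>150)&(P[...,2]>.155)&(P[...,2]<.185)&(P[...,0]>.5)&(P[...,0]<.58)&(abs(P[...,1]-.15)<.06)).astype('uint8')
    k,L,st,ce=cv2.connectedComponentsWithStats(m)
    for i in range(1,k):
        Q=P[L==i]
        if len(Q)>4: print(n,len(Q),np.median(Q,0).round(4),Q.min(0).round(3),Q.max(0).round(3))
```

```text
[[0.5365, 0.1813, 0.172], [0.5351, 0.1262, 0.172]] [0.5358 0.1538 0.172 ]
[[0.5404, 0.1216, 0.172], [0.541, 0.1772, 0.172]] [0.5407 0.1494 0.172 ]
top 49 [0.5279 0.1837 0.1699] [0.5   0.179 0.157] [0.551 0.187 0.179]
top 40 [0.5243 0.1254 0.1716] [0.501 0.122 0.157] [0.549 0.131 0.177]
scene 53 [0.5261 0.1783 0.1689] [0.5   0.174 0.159] [0.552 0.183 0.175]
scene 29 [0.5341 0.1216 0.1689] [0.516 0.118 0.159] [0.55  0.126 0.172]
```

Request:
{"api": "servo_tool", "payload": {"plan": [[55,0,0,0.015,0,0,0],[55,0,0,0.018,0,0,0],[55,0,0,0.018,0,0,0],[55,0,0,0.016,0,0,0],[55,0,0,0.014,0,0,0],[55,0,0,0.014,0,0,0],[55,0,0,0.01,0,0,0],[55,0,0,0.004,0,0,0]]}}

```text
time_s: 14.35
ee_pos: [0.4292, 0.1573, 0.0369]
eef_rot: [-3.141, -0.001, 3.096]
force: [-0.4, 0.2, -1.1]
grip_width: 0.0518
grip_force: 8.7
```

Request:
{"api": "servo_tool", "payload": {"plan": [[53,0,0,0,0,0,0],[51,0,0,0,0,0,0],[49,0,0,0,0,0,0],[47,0,0,0,0,0,0],[45,0,0,0,0,0,0],[42,0,0,0,0,0,0],[36,0,0,0,0,0,0],[36,0,0,0,0,0,0]], "force": 36}}

```text
time_s: 15.35
ee_pos: [0.4293, 0.1574, 0.0375]
eef_rot: [3.142, 0.0, 3.096]
force: [-0.9, 0.8, -0.8]
grip_width: 0.0413
grip_force: 36.0
```

Request:
{"api": "servo_tool", "payload": {"plan": [[36,0,0,-0.004,0,0,0],[36,0,0,-0.01,0,0,0],[36,0,0,-0.016,0,0,0],[36,0,0,-0.02,0,0,0],[36,0,0,-0.02,0,0,0],[36,0,0,-0.02,0,0,0],[36,0,0,-0.02,0,0,0],[36,0,0,-0.01,0,0,0]]}}

```text
time_s: 16.35
ee_pos: [0.4295, 0.1574, 0.1589]
eef_rot: [3.141, 0.002, 3.096]
force: [0.1, 0.6, -0.3]
grip_width: 0.0416
grip_force: 36.0
```

Request:
{"api": "servo_tool", "payload": {"plan": [[36,0,0,-0.004,0,0,0],[36,0,0,0,0,0,0],[36,0,0,0,0,0,0],[36,0,0,0,0,0,0],[36,0,0,0,0,0,0],[36,0,0,0,0,0,0],[36,0,0,0,0,0,0],[36,0,0,0,0,0,0]]}}

```text
time_s: 17.35
ee_pos: [0.4293, 0.1574, 0.1615]
eef_rot: [-3.142, 0.0, 3.096]
force: [0.2, 0.6, -0.9]
grip_width: 0.0414
grip_force: 36.0
```

Run:
```python
from h import *
a=snap('top')['pixels'][150:250,230:330];c=snap('scene'); b=c['pixels'][120:240,310:430]
o=np.hstack([cv2.resize(a,(400,400),interpolation=cv2.INTER_CUBIC),cv2.resize(b,(400,400),interpolation=cv2.INTER_CUBIC)])
cv2.imwrite('pics/c5.png',cv2.cvtColor(o,cv2.COLOR_RGB2BGR))
for n in('top','scene'):
    c=load(n);P=cloud(c);I=c['pixels'].astype(int)
    m=(I[...,0]>190)&(I[...,2]<140)&(I[...,1]>90)&(I[...,0]-I[...,2]>70)&(P[...,0]<.58)&(P[...,0]>.48)&(abs(P[...,1]-.15)<.05)
    print(n,m.sum(),np.median(P[m],0))
```

```text
top 62 [0.53321206 0.15254859 0.19637186]
scene 90 [0.53427986 0.14936151 0.19461365]
```

View pics/c5.png

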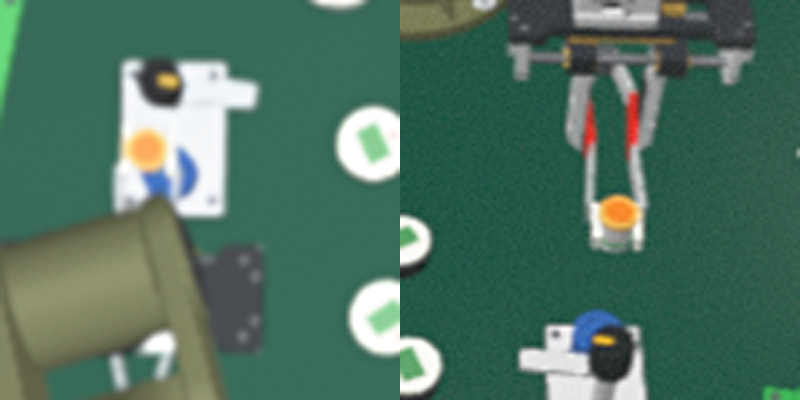

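The cell is held upright in the jaws, scene crop (618,225). Its top is at z ≈ 0.195, so its centre is at ≈ 0.179, and the nest is empty. Handing in.

```bash
python3 -c "
from station import ctrl
print(ctrl.hand_in())"
```

```text
the job is handed in; nothing more can be done
None
```

The job is handed in: the cap is turned to roughly 1.5 rad, the tab is clear, and the cell is held still and upright in the squeezed tongs, its centre about 18 cm above the bench; the verdict was not shown.

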